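# Free a seized locking pin and unload the grinding jar

## Robot

A 7-joint arm with a two-finger parallel gripper is mounted at the origin on a cart in front of the work surface, level with it; the furniture and walls round the work are solid. World frame = base frame: x ahead of the robot, y to its left, z up, the work surface at z = 0. Lengths are in m, angles in rad, forces in N, time in s.
With the tool pointing down it reaches from about 0.4 to 0.85 m from the base axis. Payload 4.5 kg.
Tool frame: the origin (TCP) lies at the very end of the fingers, on their centre line; the grasp point (between the pads) lies 19 mm behind it; z points along the fingers, y is the line along which they close (so a half turn about z gives the same grasp; the last joint's range is limited). The gripper opens to 85 mm and grips with 20 to 120 N. Pads are 22 mm wide; open, the fingers measure 114 mm over their backs; the gripper's body (76 mm by 85 mm) begins 54 mm behind the grasp point. The pads swing forward as they close: fully open they stand 13 mm farther back than shut.
Start: joints at [0.034, 0.689, -0.195, 1.565, 0.157, 0.902, -0.215], TCP at [0.625, 0, 0.231] pointing down, gripper open.
Joint ranges: [-3.01, 3.01], [-0.46, 2.08], [-1.47, 1.51], [0.13, 2.56], [-1, 4.14], [0.04, 2.09], [-2.66, 2.66]. Speed limits (rad/s): [2.57, 2.57, 3.14, 3.14, 3.14, 3.14, 3.14].

## Interface

Orientations are given as a unit quaternion [x, y, z, w].
In Python, from station import arm gives the robot as it stands. The module is installed in compiled form; this text tells all that it offers.
- The arm moves only by the shell command python3 -m handwheel 'ROWS' [OPENING] [FORCE]. ROWS is a JSON object of lists of equal length, an entry for each row: "slide": the shift along the tool's x, y, z in cm, a list of three; "spin": the turn about the tool's z in rad. In form: {"slide": [[tx, ty, tz], ...], "spin": [spin, ...]}. A call has 1 to 10 rows; each row is the pose to reach, as a shift and turn from the pose commanded when the call began, along the tool's axes at that moment; what a row does not reach only later rows make up. A row lasts 1/10 s, in which the tool goes at most 50 mm and 8.59 degrees, less where a joint would pass 70% of its speed; a pose out of reach is approached as far as the arm can. A call with a gripper value outside its range is refused whole. OPENING is the opening, from -1 (shut) to 1 (fully open), set as the call begins (- or left out, the last holds). The fingers move at their own pace and stop on an object; FORCE is the grip in N (left out, the last holds). Time passes only in rows, so rows that repeat a pose let the fingers close. It gives the time, the measured TCP pose, the force, the opening and the grip force at its end, in the units of the state.
- arm.sense(): the state, without advancing time (a new reading comes with each control period).
- arm.grab_frame(name): name is "scene" or "side" or "wrist"; returns the picture (420x560x3 uint8, red, green, blue); there is no depth.
- arm.calibration(name): a dict with "intrinsics" (3x3 intrinsics, pixels), "k1" (the pictures are not rectified: a ray, as slopes to the right and down, at radius r is drawn at 1 + k1 r^2 times it, then the intrinsics apply), "extrinsics" (4x4, takes a point from world to camera coordinates); the wrist camera has in their place "hand_eye" (4x4, takes a point from camera to tool coordinates, whose origin is the TCP and whose axes are the flange's). Camera axes: x right, y down, z forward; pixel columns grow to the right and rows downward; lengths in m; the calibration is good to about 2 mm. A picture is of the moment at which its call begins: read the wrist's pose just before it. calibration takes no time and is no camera call.
- arm.job_done(): hands the job in; it is judged then, once.
The state is a dict: "time": time; "joint_positions": joint angles; "qvel": joint speeds; "joint_efforts": joint torques, N m; "tcp_pos": TCP position; "ee_rot": TCP orientation; "contact_force": force on the tool from outside, world axes, zero at the start; "moment": the same for the moment, N m; "grip_width": finger opening in m; "gripper_force": force on a finger pad.
Only numpy, scipy, OpenCV 4.12 (cv2) and the standard library are available. Lean on these libraries where they do the work, as an engineer would, in place of code of your own. Each camera call takes 0.05 s, during which the arm holds its last target. There are 200 camera calls.

## Task

The grinding jar is locked in the bench clamp and the clamp's T-handled pin has seized in its bore with sample dust. Work the pin out by twisting it to and fro while pulling gently upwards (never haul on it or squeeze it hard), lay it in the steel tray, swing the clamp bar well aside, at least two thirds of a right angle, and stand the jar upright on the tray's floor. Leave the bar open, keep the jar upright and do not disturb anything else, the small jar in the tray included.

Things in the scene. Friction and masses are not known exactly. Their poses are not given: they have to be found in the camera images.
- clamp: Bench clamp, bolted down. Aluminium base plate 210 (x) x 90 (y) x 12 high; in its middle a nest ring (radius 32, top at z 22) round the jar's foot; steel hinge post at local x +75; square slotted post 32 x 32, 108 high, at local x -75, holding the pin in a vertical bore. Origin: centre of the plate's underside, z up. Only the pin stands higher than 118.
- clamp_bar (a joint): Dark steel bar, 20 wide, z 84 to 96, just over the jar's lid from the hinge post (axis vertical at the clamp's x +75, y 0) to the slotted post, where the pin goes through its eye. Turns level, light friction, stays where left. rad: 0 closed; positive = anticlockwise from above (free end to the clamp's -y side); stops at +-1.75. Things below 80 pass under it.
- bar_knob (a point): Centre of the round black knob on top of the clamp bar, 90 from the hinge axis; 18 diameter, 16 high, centre 110 above the worktop. Take it here to swing the bar.
- pin: Steel T-handled locking pin, 90 g, upright in the slotted post. From the foot up: shank 12 diameter to 56; collar 20 diameter to 61, resting on the post's top (z 108); neck 9.6; flat cross-handle from 74 to 90, 52 long (round ends) along the pin's x, 11 thick along its y. Origin: centre of the shank's foot, z along the pin to the handle.
- pin_handle (a point): Centre of the pin's cross-handle, 82 above the pin's foot; axes as the pin's. Dust seizes the pin for its first 12 of travel: a straight pull of 45 N does not shift it, but while it is turned about its axis (about 0.4 Nm, either way) some 20 N of pull lift it 2 for each radian turned. After 12 it is free, after 56 clear of the post. Grip it with 20 to 30 N a finger; 35 N spoils it.
- grinding_jar_1: Stainless grinding jar with a knurled lid, the one in the clamp: 52 diameter, 64 high, 0.42 kg. It stands in the nest ring on the base plate, its foot 12 above the worktop. Origin: centre of its underside, z up.
- tray: Shallow stainless tray, fixed to the worktop: 220 (x) x 150 (y) x 18 high outside, walls and floor 3. Origin: centre of its underside, z up. Tall machines flank the work: keep the gripper and wrist right of y = +370 (from x = 320 on) and left of y = -270 (from x = 420 on).
- grinding_jar_2: Bystander: a smaller stainless grinding jar with a knurled lid, standing in the tray, 40 diameter, 50 high. Origin: centre of its underside.
- beaker: Bystander: a small clear glass beaker, 46 diameter, 56 high. Origin: centre of its underside.
- brass_fitting: Bystander: a brass hose fitting standing on its flange, 26 x 30 x 38 high. Origin: centre of its underside.
- reagent_bottle: Bystander: a clear bottle with a blue cap, 56 diameter, 105 high. Origin: centre of its underside.
- lab_timer: Bystander: a small white timer lying flat, three green buttons, 62 x 66 x 19 high. Origin: centre of its underside.
- marker_1: Bystander: a white marker pen with red cap, lying along its y axis, 19 x 130 x 16 high. Origin: centre of its underside.
- amber_bottle: Bystander: an amber bottle with a black cap, 62 diameter, 118 high. Origin: centre of its underside.
- sample_bottle: Bystander: a white bottle with a blue cap, 50 diameter, 100 high. Origin: centre of its underside.
Mind the look-alikes: they are no part of the job. Leave any green or red look-alike of the grinding_jar_1 alone. What is shaped like the pin but orange is not meant.

How it is judged:
On the way, in this order (a step that is already met when the one before it is completed fails the run):
1. the pin is drawn right out of the clamp (z of pin in the frame of clamp above 0.11 m), for 0.1 s.
2. the clamp bar is swung aside ((value of joint clamp_bar above 1 rad or value of joint clamp_bar below -1 rad)), for 0.1 s.
3. the jar stands in the tray (x of grinding_jar_1 in the frame of tray between -0.09 and 0.09 m and y of grinding_jar_1 in the frame of tray between -0.055 and 0.055 m and height (world z) of grinding_jar_1 below 0.012 m), for 0.1 s.
At the end, for the whole second after the job is handed in: Pin and its handle lie inside the tray's rim (less than 60 mm high), the jar stands upright on the tray's floor (within 0.12 rad), wholly inside its walls, the clamp bar is open by more than 1.0 rad either way, and pin and jar are at rest (all of step 3 and x of pin in the frame of tray between -0.112 and 0.112 m and y of pin in the frame of tray between -0.077 and 0.077 m and height (world z) of each of pin, pin_handle below 0.06 m and x of pin_handle in the frame of tray between -0.112 and 0.112 m and y of pin_handle in the frame of tray between -0.077 and 0.077 m and angle between grinding_jar_1's own z axis and vertical below 0.12 rad and (value of joint clamp_bar above 1 rad or value of joint clamp_bar below -1 rad) and linear speed of each of pin, grinding_jar_1 below 0.02 m/s); the robot touches nothing.
It fails at once if the pin is hauled on or squeezed hard: more than 70 N in all (35 N a finger) between fingers and pin (contact force between the fingers and pin above 70 N).
It fails at once if the jar is tipped by more than 0.6 rad (angle between grinding_jar_1's own z axis and vertical above 0.6 rad).
It fails at once if something that stands by is pushed more than 30 mm from its place (distance of any of grinding_jar_2, beaker, brass_fitting, reagent_bottle, lab_timer, marker_1, amber_bottle, sample_bottle from where it was at the start of the episode above 0.03 m).
It fails at once if something that stands by is knocked over (angle between any of grinding_jar_2, beaker, brass_fitting, reagent_bottle, lab_timer, marker_1, amber_bottle, sample_bottle's own z axis and vertical above 0.5 rad).
It also fails if it takes over 72 s, if anything falls off the work surface, if the arm or the gripper's body presses on something with over 40 N, if the wrist force passes 120 N, or if a joint passes its speed limit or range.

## Working session

There is one attempt and no reset: what is moved stays moved. The work goes in short steps, Python scripts to look and compute and a shell command to move; the robot and the scene stay as the last step left them, time stands still between calls to the robot, and variables do not carry over. Pictures are saved under pics/ and viewed, at most 10 in all, crops included, and the job is handed in when it is done.

```bash
mkdir -p pics
cat > h.py <<'E'
import numpy as np, cv2
from station import arm
from scipy.spatial.transform import Rotation as R
def cam(name):
    c=arm.calibration(name); K=np.array(c["intrinsics"]); k1=c["k1"]
    if name=="wrist":
        s=arm.sense(); T=np.eye(4); T[:3,:3]=R.from_quat(s["ee_rot"]).as_matrix(); T[:3,3]=s["tcp_pos"]
        E=np.linalg.inv(T@np.array(c["hand_eye"]))
    else: E=np.array(c["extrinsics"])
    return K,k1,E
def ray(C,uv):
    K,k1,E=C; p=cv2.undistortPoints(np.array([[uv]],float),K,np.array([k1,0,0,0.]))[0,0]
    Rm=E[:3,:3]; return -Rm.T@E[:3,3], Rm.T@np.array([p[0],p[1],1])
def onz(C,uv,z):
    o,d=ray(C,uv); return o+d*(z-o[2])/d[2]
def px(C,P):
    K,k1,E=C; return cv2.projectPoints(np.array([P],float),cv2.Rodrigues(E[:3,:3])[0],E[:3,3],K,np.array([k1,0,0,0.]))[0][0,0]
def shot(name,f):
    C=cam(name); im=arm.grab_frame(name)[:,:,::-1].copy(); cv2.imwrite("pics/"+f,im); return C,im
E
python3 - <<'E'
from h import *
np.set_printoptions(precision=3,suppress=True)
for n in("scene","side","wrist"):
    C,im=shot(n,n+"0.png"); print(n,C[1],np.linalg.inv(C[2])[:3])
s=arm.sense(); print(s)
E
```

```text
scene -0.11983222311456443 [[-0.625 -0.602  0.497  0.052]
 [-0.78   0.47  -0.412  0.474]
 [ 0.014 -0.645 -0.764  0.903]]
side -0.09853826029700748 [[ 0.752 -0.278  0.598  0.063]
 [-0.659 -0.344  0.669 -0.511]
 [ 0.02  -0.897 -0.442  0.484]]
wrist 0.00435560899828927 [[ 1.     0.001 -0.002  0.624]
 [ 0.    -0.959 -0.283  0.071]
 [-0.002  0.283 -0.959  0.373]]
{'time': 0.15, 'joint_positions': array([ 0.034,  0.69 , -0.195,  1.566,  0.157,  0.903, -0.215]), 'qvel': array([-0.   , -0.002, -0.   , -0.002,  0.002, -0.   ,  0.001]), 'joint_efforts': array([ -0.001, -53.994,  -1.268, -15.872,   0.009,   0.006,   0.   ]), 'tcp_pos': array([ 0.624, -0.   ,  0.231]), 'ee_rot': array([ 0.707,  0.707, -0.001, -0.   ]), 'contact_force': array([ 0.417, -0.26 ,  0.58 ]), 'moment': array([-0.031, -0.006, -0.075]), 'gripper_force': 0.0, 'grip_width': 0.0852523585239752}
```

View pics/scene0.png

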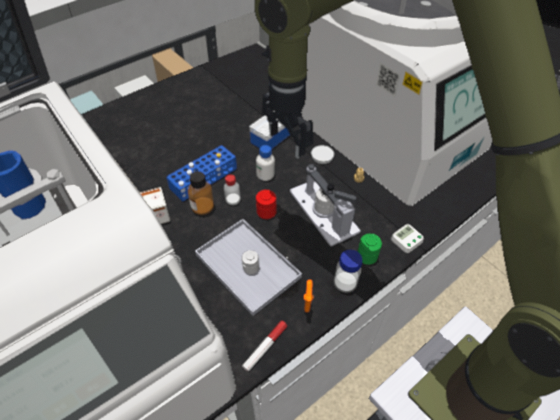

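View pics/side0.png

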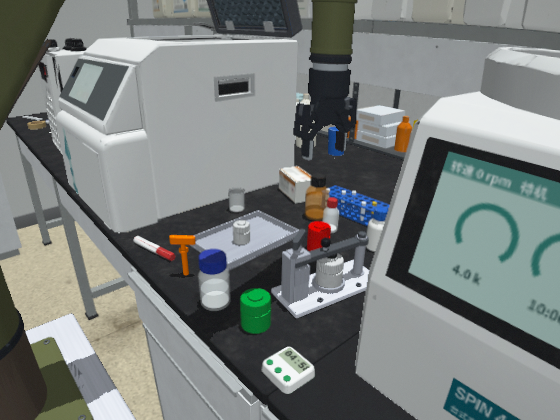

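The scene view shows the clamp at about (325,208), with its slotted post at (341,213). The tray is at (248,263) with the small jar at (250,262).

- **Pin candidates:** the grey T in the clamp's slotted post at scene (345,190) and side (297,240), and the orange T at scene (308,295) and side (183,252). I choose the grey one.
- **Jar candidates:** the steel jar in the clamp at scene (323,207) and side (330,270), green at scene (370,248), red at scene (265,205), and the small steel jar in the tray at scene (250,262). I choose the one in the clamp.

I'll check the choice in a close crop.

Run:
```python
import cv2, numpy as np
a=cv2.imread("pics/scene0.png")[155:255,280:380]; b=cv2.imread("pics/side0.png")[215:315,265:385]
a=cv2.resize(a,None,fx=3.6,fy=3.6,interpolation=cv2.INTER_CUBIC); b=cv2.resize(b,None,fx=3.6,fy=3.6,interpolation=cv2.INTER_CUBIC)
cv2.imwrite("pics/crop1.png",np.hstack([a,b])); print(a.shape,b.shape)
```

```text
(360, 360, 3) (360, 432, 3)
```

View pics/crop1.png

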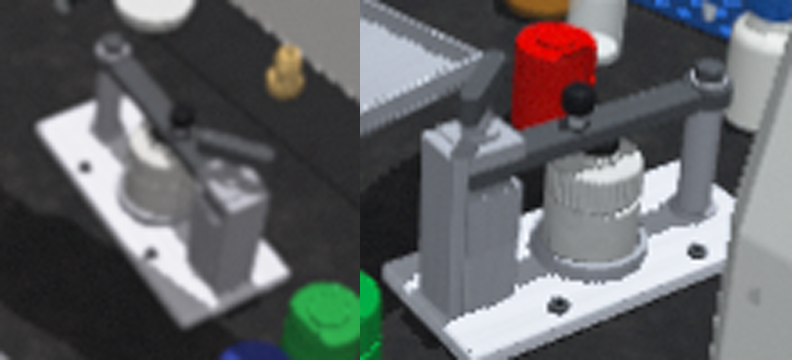

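View pics/wrist0.png

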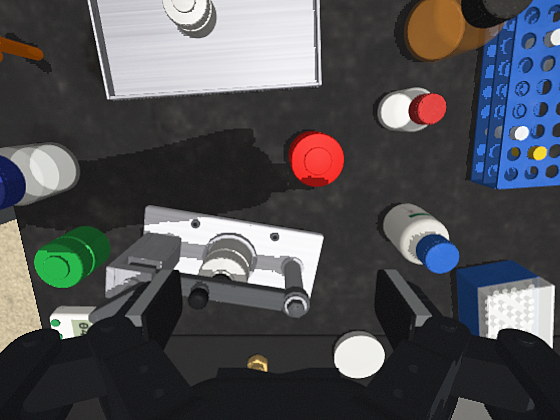

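The crop confirms it: the grey T-handled pin stands in the slotted post, and the steel jar is under the bar. In the wrist view the clamp's plate corners are at (147,206) and (323,235), the knob at (198,298), the hinge post at (295,300) and the pin's post at about (145,265). The tray is above it. Next I'll compute the positions.

Run:
```python
from h import *
np.set_printoptions(precision=4,suppress=True)
S,D=cam("scene"),cam("side"); W=cam("wrist")
sc=lambda u,v:(u/3.6+280-.4,v/3.6+155-.4); sd=lambda u,v:((u-360)/3.6+265-.4,v/3.6+215-.4)
print("knob",onz(S,sc(181,118),.11),onz(D,sd(577,98),.11),onz(W,(198,298),.11))
print("hinge",onz(S,sc(113,47),.11),onz(D,sd(711,75),.11),onz(W,(295,303),.11))
print("plate W",onz(W,(147,206),.012),onz(W,(323,235),.012))
print("plate S",[onz(S,sc(*p),.012) for p in((37,127),(290,270),(185,326))])
print("plate D",[onz(D,sd(*p),.012) for p in((383,268),(470,356))])
print("handle S",[onz(S,sc(*p),.134) for p in((195,138),(272,156))])
print("handle D",[onz(D,sd(*p),.134) for p in((500,62),(468,118))])
# tray corners W rim
im=cv2.imread("pics/wrist0.png")
print("tray W",[onz(W,p,.018) for p in((107,99),(320,86))])
print("tray S",[onz(S,p,.018) for p in((195,256),(240,221),(301,269),(254,310))])
print("smalljar S",onz(S,(250,256),.05),"D",onz(D,(241,224),.05), "red",onz(W,(316,158),.06),'green',onz(W,(62,268),.06))
print("beaker?",onz(D,(237,192),.056),"bluecap",onz(S,(349,258),.105),"orange",onz(S,(308,285),.08),"fitting",onz(S,(360,168),.038))
```

```text
knob [ 0.5513 -0.0829  0.11  ] [ 0.5525 -0.0819  0.11  ] [ 0.5512 -0.0848  0.11  ]
hinge [ 0.6321 -0.0913  0.11  ] [ 0.6257 -0.1108  0.11  ] [ 0.639  -0.0899  0.11  ]
plate W [ 0.474  -0.0247  0.012 ] [ 0.6761 -0.0597  0.012 ]
plate S [array([ 0.6738, -0.0583,  0.012 ]), array([ 0.4562, -0.1134,  0.012 ]), array([ 0.4667, -0.0215,  0.012 ])]
plate D [array([ 0.4679, -0.0285,  0.012 ]), array([ 0.455, -0.111,  0.012])]
handle S [array([ 0.5173, -0.0612,  0.134 ]), array([ 0.4746, -0.0903,  0.134 ])]
handle D [array([ 0.5172, -0.0599,  0.134 ]), array([ 0.4678, -0.0897,  0.134 ])]
tray W [array([0.4485, 0.0901, 0.018 ]), array([0.6659, 0.1026, 0.018 ])]
tray S [array([0.6428, 0.2625, 0.018 ]), array([0.6644, 0.1146, 0.018 ]), array([0.4568, 0.0844, 0.018 ]), array([0.4391, 0.2349, 0.018 ])]
smalljar S [0.5426 0.1689 0.05  ] D [0.5401 0.1671 0.05  ] red [0.6595 0.0352 0.06  ] green [ 0.3976 -0.0791  0.06  ]
beaker? [0.6341 0.315  0.056 ] bluecap [0.3736 0.0224 0.105 ] orange [0.3882 0.1258 0.08  ] fitting [ 0.5994 -0.251   0.038 ]
```

```bash
python3 -m handwheel '{"slide":[[-1,-2,0],[-3,-5,0],[-5,-8,0],[-6.5,-11,0],[-7.4,-13.2,0],[-7.4,-13.2,0],[-7.4,-13.2,0],[-7.4,-13.2,0]],"spin":[0.1,0.25,0.4,0.55,0.7,0.85,1.0,1.0]}' 1 25
python3 - <<'E'
from h import *
C,im=shot("wrist","w1.png"); s=arm.sense(); print(s["tcp_pos"],s["ee_rot"],s["joint_positions"].round(3),px(C,(.492,-.074,.142)))
E
```

```text
time: 0.95
tcp_pos: [0.4929, -0.0739, 0.2313]
ee_rot: [0.96, 0.281, -0.0, 0.0]
contact_force: [0.2, -0.7, -0.9]
grip_width: 0.085
gripper_force: 0.0
[ 0.49294065 -0.07382754  0.23122959] [ 9.59066503e-01  2.83180856e-01 -1.68955062e-04  1.31077019e-04] [ 0.002  0.526  0.084  1.949 -0.067  0.669 -0.869] [277.26221531 219.34860888]
```

View pics/w1.png

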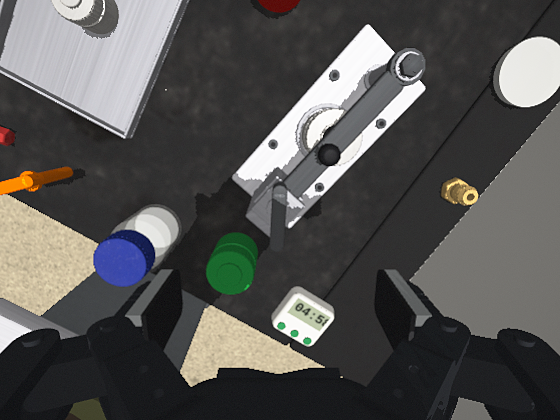

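The handle runs from about (278,182) to (278,250), along the tool's x axis, so the grasp angle already fits.

Run:
```python
from h import *
C=cam("wrist"); im=cv2.imread("pics/w1.png"); s=arm.sense()
a,b=[onz(C,p,.142) for p in((279,182),(277.5,250))]
print(a,b,(a+b)/2,np.linalg.norm(a-b),np.arctan2(*(a-b)[[1,0]]))
T=R.from_quat(s["ee_rot"]).as_matrix(); print("tool shift cm",T.T@(((a+b)/2-s["tcp_pos"]))*100)
c=cv2.resize(im[165:265,220:340],None,fx=5,fy=5,interpolation=cv2.INTER_CUBIC); cv2.imwrite("pics/w1c.png",c)
```

```text
[ 0.51627314 -0.05979948  0.142     ] [ 0.47167284 -0.08734334  0.142     ] [ 0.49397299 -0.07357141  0.142     ] 0.05241995687829944 0.5532394698041379
tool shift cm [0.10414354 0.03317994 8.9229237 ]
```

View pics/w1c.png

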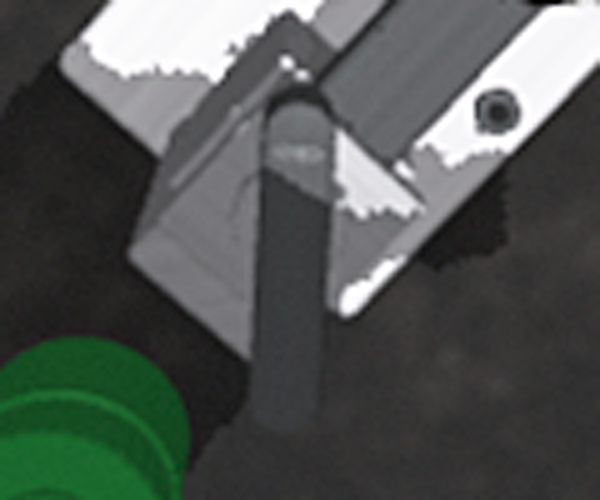

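```bash
python3 -m handwheel '{"slide":[[0,0,3],[0,0,6],[0,0,9],[0,0,10.5],[0,0,11.2],[0,0,11.2]],"spin":[0.02,0.02,0.02,0.02,0.02,0.02]}' 1 25; python3 -m handwheel '{"slide":[[0,0,0],[0,0,0],[0,0,0],[0,0,0],[0,0,0],[0,0,0],[0,0,0],[0,0,0]],"spin":[0,0,0,0,0,0,0,0]}' -1 25
```

```text
time: 1.6
tcp_pos: [0.4927, -0.0738, 0.1186]
ee_rot: [0.962, 0.273, -0.001, -0.0]
contact_force: [0.5, -0.3, 0.4]
grip_width: 0.0855
gripper_force: 0.0
time: 2.4
tcp_pos: [0.4931, -0.0739, 0.1197]
ee_rot: [0.962, 0.272, 0.0, -0.0]
contact_force: [-1.8, 0.2, 5.9]
grip_width: 0.0107
gripper_force: 24.8
```

```bash
python3 -m handwheel '{"slide":[[0,0,-0.1],[0,0,-0.2],[0,0,-0.3],[0,0,-0.3]],"spin":[0,0.07,0.14,0.21]}' - 25;  python3 -c "
from station import arm; s=arm.sense(); print(s['moment'],s['joint_positions'].round(2))"
```

```text
time: 2.8
tcp_pos: [0.4922, -0.0735, 0.1203]
ee_rot: [0.986, 0.169, -0.001, -0.0]
contact_force: [2.2, -0.2, -18.6]
grip_width: 0.0103
gripper_force: 25.7
[-0.07457948 -0.59380572  0.13487249] [-0.01  0.72  0.1   2.05 -0.18  0.39 -0.99]
```

```bash
python3 -m handwheel '{"slide":[[0,0,-0.02],[0,0,-0.04],[0,0,-0.06],[0,0,-0.08],[0,0,-0.1],[0,0,-0.12],[0,0,-0.15],[0,0,-0.18],[0,0,-0.2],[0,0,-0.22]],"spin":[-0.1,-0.2,-0.3,-0.4,-0.5,-0.6,-0.7,-0.8,-0.9,-1.0]}' - 25;  python3 -c "
from station import arm; s=arm.sense(); print(s['moment'],s['joint_positions'].round(2))"
```

```text
time: 3.8
tcp_pos: [0.492, -0.0738, 0.1219]
ee_rot: [0.782, 0.623, -0.001, -0.001]
contact_force: [2.3, 0.1, -25.7]
grip_width: 0.0106
gripper_force: 25.2
[-0.05362469 -0.91163442 -0.17420174] [ 0.14  0.71 -0.14  2.04  0.22  0.41 -0.4 ]
```

```bash
python3 -m handwheel '{"slide":[[0,0,-0.0],[0,0,-0.02],[0,0,-0.04],[0,0,-0.06],[0,0,-0.09],[0,0,-0.12],[0,0,-0.15],[0,0,-0.18],[0,0,-0.21],[0,0,-0.24]],"spin":[0.13,0.26,0.39,0.52,0.65,0.78,0.91,1.04,1.17,1.3]}' - 25;  python3 -m handwheel '{"slide":[[0,0,-0.0],[0,0,-0.03],[0,0,-0.06],[0,0,-0.08],[0,0,-0.11],[0,0,-0.14],[0,0,-0.17],[0,0,-0.2],[0,0,-0.22],[0,0,-0.25]],"spin":[-0.13,-0.26,-0.39,-0.52,-0.65,-0.78,-0.91,-1.04,-1.17,-1.3]}' - 25
```

```text
time: 4.8
tcp_pos: [0.4917, -0.0733, 0.1242]
ee_rot: [1.0, 0.019, -0.002, -0.0]
contact_force: [2.5, -0.5, -25.7]
grip_width: 0.0103
gripper_force: 24.8
time: 5.8
tcp_pos: [0.4919, -0.0743, 0.1269]
ee_rot: [0.782, 0.623, -0.001, -0.001]
contact_force: [2.6, -1.3, -23.1]
grip_width: 0.0102
gripper_force: 25.2
```

```bash
python3 -m handwheel '{"slide":[[0,0,-0.01],[0,0,-0.03],[0,0,-0.06],[0,0,-0.08],[0,0,-0.11],[0,0,-0.14],[0,0,-0.17],[0,0,-0.2],[0,0,-0.22],[0,0,-0.25]],"spin":[0.13,0.26,0.39,0.52,0.65,0.78,0.91,1.04,1.17,1.3]}' - 25;  python3 -m handwheel '{"slide":[[0,0,-0.01],[0,0,-0.03],[0,0,-0.06],[0,0,-0.08],[0,0,-0.11],[0,0,-0.14],[0,0,-0.17],[0,0,-0.2],[0,0,-0.22],[0,0,-0.25]],"spin":[-0.13,-0.26,-0.39,-0.52,-0.65,-0.78,-0.91,-1.04,-1.17,-1.3]}' - 25
```

```text
time: 6.8
tcp_pos: [0.492, -0.0736, 0.1304]
ee_rot: [1.0, 0.018, -0.001, -0.0]
contact_force: [1.1, -0.2, -11.1]
grip_width: 0.0103
gripper_force: 26.4
time: 7.8
tcp_pos: [0.4929, -0.0741, 0.1342]
ee_rot: [0.782, 0.624, -0.0, -0.0]
contact_force: [0.3, -1.1, -0.7]
grip_width: 0.0103
gripper_force: 27.9
```

```bash
python3 -m handwheel '{"slide":[[0,0,-1],[0,0,-3],[0,0,-6],[0,0,-9],[0,0,-12],[0,0,-12]],"spin":[0,0.05,0.1,0.15,0.2,0.2]}' - 25
python3 - <<'E'
from h import *
C,im=shot("wrist","w2.png"); s=arm.sense(); print(s["tcp_pos"],s["ee_rot"],s["contact_force"])
E
```

```text
time: 8.4
tcp_pos: [0.4956, -0.074, 0.2585]
ee_rot: [0.843, 0.538, 0.004, 0.002]
contact_force: [1.4, -0.1, -1.5]
grip_width: 0.0108
gripper_force: 27.9
[ 0.49421115 -0.07395552  0.25652233] [0.84228441 0.53902797 0.00197906 0.0013815 ] [-0.49276791  0.09680851 -1.70596483]
```

View pics/w2.png

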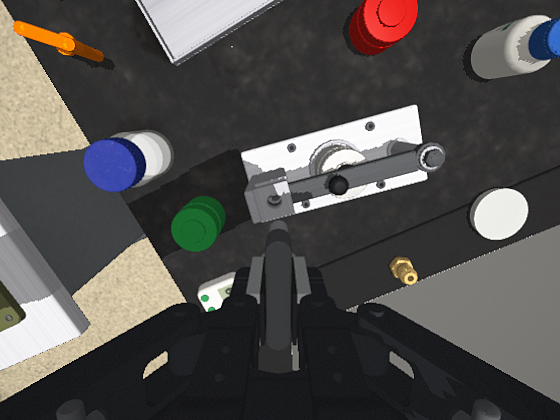

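The pin is out: the bore at (273,199) is empty and the T-handle sits between the pads. Next I'll move towards the tray and look at it.

```bash
python3 -m handwheel '{"slide":[[2,0,0],[4.5,-0.3,0],[7,-0.6,0],[8.5,-0.6,0],[8.5,-0.6,0]],"spin":[-0.12,-0.24,-0.36,-0.45,-0.45]}' - 25
python3 - <<'E'
from h import *
C,im=shot("wrist","w3.png"); s=arm.sense(); print(s["tcp_pos"],s["ee_rot"])
E
```

```text
time: 8.95
tcp_pos: [0.5229, 0.0085, 0.2534]
ee_rot: [0.699, 0.715, 0.0, -0.001]
contact_force: [-0.7, -0.7, -0.8]
grip_width: 0.0105
gripper_force: 27.9
[0.52224427 0.00639903 0.25338353] [ 7.00231911e-01  7.13914486e-01 -6.57385714e-04 -9.72368884e-04]
```

View pics/w3.png

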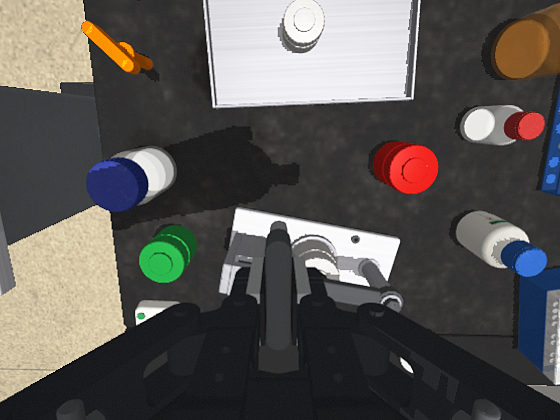

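The tray's near corners are at (212,107) and (413,99), and the small jar's lid is at (304,20).

Run:
```python
from h import *
np.set_printoptions(precision=4,suppress=True)
C=cam("wrist")
a,b=[onz(C,p,.018) for p in((212,106),(413,98.5))]
c,d=[onz(C,p,.018) for p in((204,0),(420,0))]
print(a,b,np.linalg.norm(a-b),c,d)
e=(b-a)/np.linalg.norm(b-a); n=np.array([-e[1],e[0],0])
o=(a+b)/2+n*.075; print("yaw",np.arctan2(e[1],e[0]),"centre",o)
j=onz(C,(304,20),.05); print("small",j,(j-o)@e,(j-o)@n)
for l in((-.06,-.05),(-.065,-.045),(.062,0),(.066,0)): print(l,o+l[0]*e+l[1]*n)
S=cam("scene")
for l in((-.11,-.075),(.11,-.075),(.11,.075),(-.11,.075)): print(px(S,o*[1,1,0]+l[0]*e+l[1]*n+[0,0,.018]))
```

```text
[0.447  0.0893 0.018 ] [0.6658 0.1012 0.018 ] 0.21914753604416118 [0.4428 0.1905 0.018 ] [0.66   0.1944 0.018 ]
yaw 0.05424760323518934 centre [0.5523 0.1701 0.018 ]
small [0.5422 0.1663 0.05  ] -0.010278896466967384 -0.0032570887179389344
(-0.06, -0.05) [0.4951 0.117  0.018 ]
(-0.065, -0.045) [0.4898 0.1217 0.018 ]
(0.062, 0) [0.6142 0.1735 0.018 ]
(0.066, 0) [0.6182 0.1737 0.018 ]
[302.2113 273.0145]
[243.8368 218.0615]
[195.7563 249.4728]
[252.6545 311.2603]
```

```bash
python3 -m handwheel '{"slide":[[2,-0.5,0],[4,-1,0],[6,-1.5,0],[8,-2,0],[10,-2.6,0],[11,-2.9,0],[11,-2.9,0],[11,-2.9,0],[11,-2.9,0],[11,-2.9,0]],"spin":[0.14,0.29,0.43,0.58,0.73,0.88,1.03,1.18,1.33,1.48]}' - 25; python3 -m handwheel '{"slide":[[0,0,0],[0,0,4],[0,0,8],[0,0,12],[0,0,15],[0,0,17],[0,0,17.5],[0,0,17.8],[0,0,17.8]],"spin":[0.06,0.06,0.06,0.06,0.06,0.06,0.06,0.06,0.06]}' - 25
```

```text
time: 10.0
tcp_pos: [0.4911, 0.1132, 0.254]
ee_rot: [0.999, 0.05, -0.001, 0.001]
contact_force: [-0.7, -0.1, -1.1]
grip_width: 0.0105
gripper_force: 27.9
time: 10.9
tcp_pos: [0.4922, 0.1146, 0.0769]
ee_rot: [1.0, 0.025, 0.0, 0.0]
contact_force: [1.1, -0.4, -0.1]
grip_width: 0.0106
gripper_force: 27.8
```

```bash
python3 -m handwheel '{"slide":[[0,0,0.2],[0,0,0.4],[0,0,0.5]],"spin":[0,0,0]}' - 25;python3 -m handwheel '{"slide":[[0,0,0.1],[0,0,0.2],[0,0,0.2]],"spin":[0,0,0]}' - 25
```

```text
time: 11.2
tcp_pos: [0.4921, 0.1153, 0.0718]
ee_rot: [1.0, 0.025, 0.0, -0.0]
contact_force: [0.4, 0.7, -1.6]
grip_width: 0.0104
gripper_force: 27.8
time: 11.5
tcp_pos: [0.4923, 0.1153, 0.0709]
ee_rot: [1.0, 0.025, 0.001, -0.0]
contact_force: [-1.0, -0.1, 14.2]
grip_width: 0.0106
gripper_force: 30.0
```

```bash
python3 -m handwheel '{"slide":[[0,0,-0.1],[0,0,-0.1],[0,0,-0.1],[0,0,-0.1],[0,0,-0.1],[0,0,-0.1]],"spin":[0,0,0,0,0,0]}' 1 25; python3 -m handwheel '{"slide":[[0,0,-3],[0,0,-6],[0,0,-9],[0,0,-9]],"spin":[0,0,0,0]}' -1 25
python3 - <<'E'
from h import *
C,im=shot("side","s4.png"); C,im2=shot("wrist","w4.png"); s=arm.sense(); print(s["tcp_pos"])
a=cv2.resize(im[180:300,140:300],None,fx=2.5,fy=2.5); cv2.imwrite("pics/c4.png",np.hstack([a,cv2.resize(im2,(400,300))]))
E
```

```text
time: 12.1
tcp_pos: [0.4918, 0.1152, 0.0703]
ee_rot: [1.0, 0.025, -0.0, 0.0]
contact_force: [-0.7, -0.8, -0.2]
grip_width: 0.0853
gripper_force: 0.0
time: 12.5
tcp_pos: [0.4941, 0.1155, 0.1636]
ee_rot: [1.0, 0.025, 0.003, -0.001]
contact_force: [0.3, -0.2, 0.7]
grip_width: 0.0282
gripper_force: 0.0
[0.49199825 0.11533827 0.1607917 ]
```

View pics/c4.png

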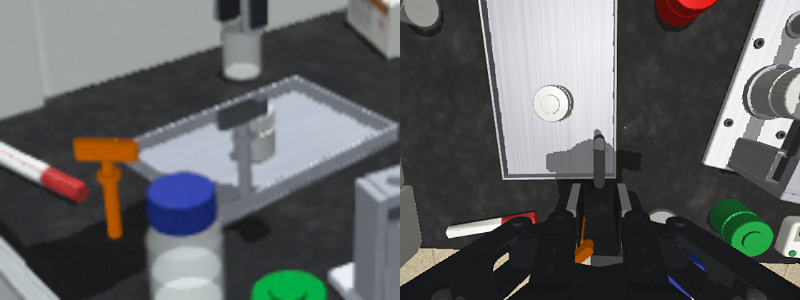

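The pin stands upright in the tray, seen at about (245,150) in the crop. I'll tip it along the tray towards +y with closed fingers.

```bash
python3 -m handwheel '{"slide":[[0,2,0],[0,3.5,0],[0,3.5,0],[0,3.5,2],[0,3.5,5],[0,3.5,7.8],[0,3.5,7.8]],"spin":[0,0,0,0,0,0,0]}' -1 25; python3 -m handwheel '{"slide":[[0,-0.6,0],[0,-1.1,0],[0,-1.5,0],[0,-1.8,0],[0,-2.1,0],[0,-2.4,0],[0,-2.7,0],[0,-3,0],[0,-3.3,0],[0,-3.3,0]],"spin":[0,0,0,0,0,0,0,0,0,0]}' -1 25;  python3 -m handwheel '{"slide":[[0,0,-2],[0,0,-5],[0,0,-9],[0,0,-12],[0,0,-12]],"spin":[0,0,0,0,0]}' -1 25
python3 - <<'E'
from h import *
C,im=shot("side","s5.png"); C,im2=shot("wrist","w5.png"); s=arm.sense(); print(s["tcp_pos"],s["ee_rot"])
a=cv2.resize(im[180:300,140:300],None,fx=2.5,fy=2.5); cv2.imwrite("pics/c5.png",np.hstack([a,cv2.resize(im2,(400,300))]))
E
```

```text
time: 13.3
tcp_pos: [0.4907, 0.0809, 0.079]
ee_rot: [1.0, 0.026, -0.004, 0.0]
contact_force: [-0.5, 0.3, -0.0]
grip_width: 0.0001
gripper_force: 0.0
time: 14.3
tcp_pos: [0.4919, 0.1138, 0.0824]
ee_rot: [1.0, 0.026, 0.0, -0.0]
contact_force: [-0.4, 0.1, 0.0]
grip_width: -0.0003
gripper_force: 0.0
time: 14.8
tcp_pos: [0.4945, 0.1134, 0.206]
ee_rot: [1.0, 0.025, 0.004, -0.001]
contact_force: [0.5, -0.2, -0.3]
grip_width: 0.0001
gripper_force: 0.0
[0.49199466 0.11320484 0.20277868] [ 9.99677750e-01  2.53781523e-02  5.54753030e-04 -1.92059482e-04]
```

View pics/c5.png

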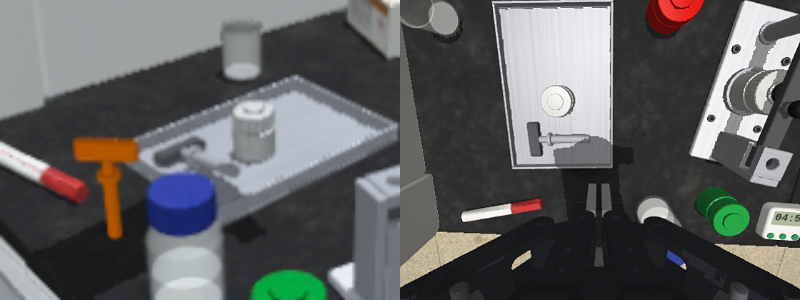

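The pin lies flat inside the tray, its handle at the far left end, clear of the small jar. Next is the bar knob.

```bash
python3 -m handwheel '{"slide":[[1,4,0],[2,8,0],[3,12,0],[4,16,0],[4.9,19.9,0],[4.9,19.9,0]],"spin":[-0.04,-0.08,-0.12,-0.16,-0.2,-0.2]}' 1 40; python3 -m handwheel '{"slide":[[0,0,3],[0,0,6],[0,0,8.5],[0,0,9.5],[0,0,10.1],[0,0,10.1]],"spin":[0,0,0,0,0,0]}' 1 40
```

```text
time: 15.5
tcp_pos: [0.5507, -0.0913, 0.2009]
ee_rot: [0.993, 0.12, -0.001, 0.002]
contact_force: [-0.9, 0.9, -0.1]
grip_width: 0.0844
gripper_force: 0.0
time: 16.1
tcp_pos: [0.5506, -0.0829, 0.1009]
ee_rot: [0.992, 0.125, -0.001, -0.0]
contact_force: [0.2, 0.8, -0.4]
grip_width: 0.0855
gripper_force: 0.0
```

```bash
python3 -m handwheel '{"slide":[[0,0,0],[0,0,0],[0,0,0],[0,0,0],[0,0,0],[0,0,0],[0,0,0]],"spin":[0,0,0,0,0,0,0]}' -1 40
python3 - <<'E'
from h import *
np.set_printoptions(precision=2,suppress=True)
s=arm.sense(); T=R.from_quat(s["ee_rot"]).as_matrix(); h=np.array([.639,-.098,0])
k=s["tcp_pos"]*[1,1,0]; r=k-h; print(np.linalg.norm(r))
for a in np.arange(-.1,-1.46,-.1):
    p=h+R.from_rotvec([0,0,a]).apply(r); print(round(a,1),(T.T@(p-k)*100)[:2])
E
```

```text
time: 16.8
tcp_pos: [0.5514, -0.0832, 0.1019]
ee_rot: [0.992, 0.125, 0.001, 0.0]
contact_force: [0.2, 0.3, 4.7]
grip_width: 0.0155
gripper_force: 39.1
0.08889338190042356
-0.1 [ 0.4  -0.79]
-0.2 [ 0.88 -1.54]
-0.3 [ 1.43 -2.24]
-0.4 [ 2.05 -2.88]
-0.5 [ 2.73 -3.45]
-0.6 [ 3.46 -3.96]
-0.7 [ 4.24 -4.38]
-0.8 [ 5.05 -4.73]
-0.9 [ 5.9 -5. ]
-1.0 [ 6.77 -5.18]
-1.1 [ 7.66 -5.27]
-1.2 [ 8.54 -5.27]
-1.3 [ 9.43 -5.18]
-1.4 [10.3  -5.01]
```

```bash
python3 -m handwheel '{"slide":[[0.4,-0.79,0],[0.88,-1.54,0],[1.43,-2.24,0],[2.05,-2.88,0],[2.73,-3.45,0],[3.46,-3.96,0],[4.24,-4.38,0]],"spin":[0.08,0.15,0.22,0.29,0.36,0.43,0.5]}' -1 40
python3 - <<'E'
from h import *
np.set_printoptions(precision=2,suppress=True)
s=arm.sense(); T=R.from_quat(s["ee_rot"]).as_matrix(); h=np.array([.639,-.098,0])
k=s["tcp_pos"]*[1,1,0]; r=k-h; print(np.linalg.norm(r),s["joint_positions"])
for a in np.arange(-.1,-.8,-.1):
    p=h+R.from_rotvec([0,0,a]).apply(r); print(round(a,1),(T.T@(p-k)*100)[:2])
E
```

```text
time: 17.5
tcp_pos: [0.5801, -0.0318, 0.1019]
ee_rot: [0.992, -0.127, -0.001, 0.001]
contact_force: [-2.5, -2.2, 6.6]
grip_width: 0.0158
gripper_force: 39.5
0.08865510167376948 [-0.15  0.83  0.21  1.82 -0.31  0.53 -1.56]
-0.1 [ 0.53 -0.71]
-0.2 [ 1.13 -1.37]
-0.3 [ 1.78 -1.96]
-0.4 [ 2.5  -2.48]
-0.5 [ 3.26 -2.93]
-0.6 [ 4.07 -3.3 ]
-0.7 [ 4.91 -3.59]
```

```bash
python3 -m handwheel '{"slide":[[0.53,-0.71,0],[1.13,-1.37,0],[1.78,-1.96,0],[2.5,-2.48,0],[3.26,-2.93,0],[4.07,-3.3,0],[4.91,-3.59,0],[4.91,-3.59,0]],"spin":[0.07,0.14,0.21,0.28,0.35,0.42,0.5,0.5]}' -1 40; python3 -m handwheel '{"slide":[[0,0,0],[0,0,0],[0,0,0],[0,0,0]],"spin":[0,0,0,0]}' 1 40;  python3 -m handwheel '{"slide":[[0,0,-2],[0,0,-5],[0,0,-9],[0,0,-12],[0,0,-12]],"spin":[0,0,0,0,0]}' 1 40
```

```text
time: 18.3
tcp_pos: [0.6377, -0.0087, 0.1018]
ee_rot: [0.93, -0.367, 0.0, 0.001]
contact_force: [-3.2, -2.4, 8.0]
grip_width: 0.0156
gripper_force: 39.5
time: 18.7
tcp_pos: [0.6375, -0.0071, 0.1012]
ee_rot: [0.931, -0.366, -0.0, -0.0]
contact_force: [1.0, 1.0, -0.2]
grip_width: 0.0724
gripper_force: 0.0
time: 19.2
tcp_pos: [0.6406, -0.0082, 0.2262]
ee_rot: [0.931, -0.366, 0.004, -0.001]
contact_force: [0.2, -0.6, -0.3]
grip_width: 0.085
gripper_force: 0.0
```

The bar is at about -1.39 rad. Next I'll move over the jar and check its centre numerically.

```bash
python3 -m handwheel '{"slide":[[0,3,0],[0,6,0],[0,9,0],[0,10.6,0],[0,10.6,0],[0,10.6,0]],"spin":[-0.13,-0.26,-0.39,-0.52,-0.58,-0.58]}' 1 40
python3 - <<'E'
from h import *
C,im=shot("wrist","w6.png"); s=arm.sense(); print(s["tcp_pos"],s["ee_rot"],px(C,(.565,-.0855,.076)))
g=cv2.cvtColor(im,cv2.COLOR_BGR2GRAY); u,v=px(C,(.565,-.0855,.076)); r=np.hypot(*(px(C,(.591,-.0855,.076))-(u,v))); print("r",r)
c=cv2.HoughCircles(cv2.medianBlur(g,3),cv2.HOUGH_GRADIENT,1.5,20,param1=100,param2=15,minRadius=int(r*.55),maxRadius=int(r*1.1))
if c is not None:
  for q in c[0][:40]:
    if np.hypot(q[0]-u,q[1]-v)<30: print(q,onz(C,q[:2],.076))
sub=g[int(v-60):int(v+60),int(u-60):int(u+60)][::5,::4]
print("\n".join("".join(" .:-=+*#%@"[int(x)//26] for x in row) for row in sub))
E
```

```text
time: 19.8
tcp_pos: [0.5647, -0.0855, 0.221]
ee_rot: [0.996, -0.085, -0.0, -0.0]
contact_force: [0.8, 0.8, -0.3]
grip_width: 0.0855
gripper_force: 0.0
[ 0.5651668  -0.08486933  0.22098908] [ 9.96362153e-01 -8.52188383e-02 -2.77558541e-04 -3.64389061e-04] [277.15154852 200.41574501]
r 28.71710343004893
[279.75     194.25      30.150002] [ 0.57021759 -0.08876986  0.076     ]
[287.25 216.75  20.1 ] [ 0.54825581 -0.09199705  0.076     ]
.....+..=@@@@@@@@@@@@@@=:-%:::
...::#@-@@@@@@@@@@@@@@@@-@%:::
:::::#@@@@@@@@@@@@@@@@@@@@*:::
:::..#@@@@@@@@@@@@@@@@@@@@=:::
:....*@@@@@@+@%%#%@#@@@@@@::::
....:+@@@@@@+======%@@@@@@.:::
:::::-@@@@%=#+===-=##%@@@@..::
::::.:@@@%%*@@@@@@@@+*%@@@.:::
:::::.@@@#-@@@@@@@@@@+%@@@.:::
:::::.@@@*@@@@@##@@@@@*@@@.::.
:::::.@@@%@@@@@@@@@@@@#@@@.:::
:::::.@@@@@@#@@@%@@%@@@@@@::::
:::::.@%+@@++++++++=%@@@@@::::
..... ***=+++++++++++++***..:.
......****++++++++++++****....
......*****++++++++++*****....
......**+***++++++++***+**....
......*..+************+ :*:...
:::.:.**+**************+*+::::
:.:::.*******************+::::
:::::.******-------+*****#::::
..:::.******--------*****%::::
..::::******--------*****#::::
.::::.+*****--------****+*::::
```

```bash
python3 -m handwheel '{"slide":[[0.2,0.1,4],[0.2,0.1,8],[0.2,0.1,12],[0.2,0.1,15],[0.2,0.1,17],[0.2,0.1,18],[0.2,0.1,18.4],[0.2,0.1,18.4]],"spin":[0,0,0,0,0,0,0,0]}' 1 40; python3 -m handwheel '{"slide":[[0,0,0],[0,0,0],[0,0,0],[0,0,0],[0,0,0],[0,0,0]],"spin":[0,0,0,0,0,0]}' -1 40
```

```text
time: 20.65
tcp_pos: [0.5676, -0.0862, 0.0375]
ee_rot: [0.996, -0.084, 0.0, 0.0]
contact_force: [0.2, -0.9, 0.3]
grip_width: 0.0851
gripper_force: 0.0
time: 21.25
tcp_pos: [0.5679, -0.0866, 0.0387]
ee_rot: [0.996, -0.085, 0.001, 0.0]
contact_force: [-1.2, -1.8, 5.8]
grip_width: 0.0503
gripper_force: 41.0
```

```bash
python3 -m handwheel '{"slide":[[0,0,-0.5],[0,0,-1.5],[0,0,-3],[0,0,-5],[0,0,-8],[0,0,-11],[0,0,-14],[0,0,-15],[0,0,-15],[0,0,-15]],"spin":[0,0,0,0,0,0,0,0,0,0]}' -1 45
python3 - <<'E'
from h import *
np.set_printoptions(precision=3,suppress=True)
C,im=shot("side","s7.png"); C,im=shot("scene","sc7.png"); s=arm.sense(); T=R.from_quat(s["ee_rot"]).as_matrix(); print(s["tcp_pos"],s["contact_force"],s["moment"])
print("to (.616,.1735):",T.T@(np.array([.616,.1735,0])-s["tcp_pos"]*[1,1,0])*100, R.from_quat(s["ee_rot"]).as_euler("zyx"))
E
```

```text
time: 22.25
tcp_pos: [0.5662, -0.086, 0.1865]
ee_rot: [0.996, -0.084, -0.001, -0.0]
contact_force: [-0.7, 0.7, -4.6]
grip_width: 0.0499
gripper_force: 48.0
[ 0.566 -0.086  0.186] [ 0.126 -0.643 -4.826] [-0.002  0.005  0.022]
to (.616,.1735): [  0.568 -26.419  -0.001] [ 0.169 -0.003 -3.141]
```

```bash
python3 -m handwheel '{"slide":[[0.1,-1.5,0],[0.1,-4.5,0],[0.2,-8,0],[0.3,-12,0],[0.4,-16,0],[0.5,-20,0],[0.6,-23.5,0],[0.6,-25.5,0],[0.6,-26.4,0],[0.6,-26.4,0]],"spin":[0,-0.03,-0.06,-0.09,-0.12,-0.15,-0.18,-0.2,-0.22,-0.22]}' -1 45; python3 -m handwheel '{"slide":[[0,0,2],[0,0,5],[0,0,8],[0,0,11],[0,0,13],[0,0,14],[0,0,14.6],[0,0,14.9],[0,0,15.1],[0,0,15.1]],"spin":[0,0,0,0,0,0,0,0,0,0]}' -1 45
```

```text
time: 23.35
tcp_pos: [0.6171, 0.1735, 0.1868]
ee_rot: [1.0, 0.026, -0.001, 0.0]
contact_force: [-0.2, -1.1, -5.7]
grip_width: 0.0499
gripper_force: 48.1
time: 24.35
tcp_pos: [0.6181, 0.1729, 0.0371]
ee_rot: [1.0, 0.025, 0.001, -0.0]
contact_force: [0.1, -0.1, -5.2]
grip_width: 0.0499
gripper_force: 48.1
```

```bash
python3 -m handwheel '{"slide":[[0,0,0.2],[0,0,0.4],[0,0,0.5],[0,0,0.6],[0,0,0.6]],"spin":[0,0,0,0,0]}' -1 45;  python3 -m handwheel '{"slide":[[0,0,0.1],[0,0,0.1]],"spin":[0,0]}' -1 45; python3 -m handwheel '{"slide":[[0,0,0.05],[0,0,0.1],[0,0,0.1]],"spin":[0,0,0]}' -1 45
```

```text
time: 24.85
tcp_pos: [0.6175, 0.1728, 0.0303]
ee_rot: [1.0, 0.025, -0.0, 0.0]
contact_force: [-0.0, -0.0, -4.5]
grip_width: 0.0499
gripper_force: 48.1
time: 25.05
tcp_pos: [0.6177, 0.1729, 0.0299]
ee_rot: [1.0, 0.025, 0.0, -0.0]
contact_force: [-0.0, -0.6, 0.3]
grip_width: 0.0499
gripper_force: 48.6
time: 25.35
tcp_pos: [0.6178, 0.1729, 0.0298]
ee_rot: [1.0, 0.025, 0.0, -0.0]
contact_force: [-3.3, -1.0, 7.6]
grip_width: 0.0496
gripper_force: 49.5
```

```bash
python3 -m handwheel '{"slide":[[0,0,0],[0,0,0],[0,0,0],[0,0,0],[0,0,0]],"spin":[0,0,0,0,0]}' 1 45;  python3 -m handwheel '{"slide":[[0,0,-2],[0,0,-5],[0,0,-8],[0,0,-12],[0,0,-16],[0,0,-19],[0,0,-19]],"spin":[0,0,0,0,0,0,0]}' 1 45; python3 -m handwheel '{"slide":[[-3,3,0],[-6,6,0],[-9,9,0],[-12,12,0],[-12,12,0],[-12,12,0]],"spin":[0,0,0,0,0,0]}' 1 45
python3 - <<'E'
from h import *
np.set_printoptions(precision=4,suppress=True)
s=arm.sense(); print(s["tcp_pos"],s["contact_force"])
o=np.array([.5523,.1701,0]); e=np.array([np.cos(.054),np.sin(.054),0]); n=np.array([-e[1],e[0],0])
for nm in("wrist","scene","side"):
    C,im=shot(nm,nm+"9.png"); hsv=cv2.cvtColor(im,cv2.COLOR_BGR2HSV)
    # rectify to tray floor plane: 3 px/mm grid, ascii map of the tray
    g=cv2.cvtColor(im,cv2.COLOR_BGR2GRAY); print(nm)
    rows=[]
    for y in np.arange(.084,-.085,-.006):
        rows.append("".join((lambda p: " .:-=+*#%@"[int(g[int(p[1]),int(p[0])])//26] if 0<=p[0]<560 and 0<=p[1]<420 else "?")(px(C,o+x*e+y*n+[0,0,.005])) for x in np.arange(-.117,.118,.003)))
    print("\n".join(rows))
E
```

```text
time: 25.85
tcp_pos: [0.6177, 0.1728, 0.0283]
ee_rot: [1.0, 0.025, 0.0, 0.0]
contact_force: [0.5, 0.0, -0.0]
grip_width: 0.0855
gripper_force: 0.0
time: 26.55
tcp_pos: [0.6208, 0.1732, 0.2234]
ee_rot: [1.0, 0.025, 0.005, -0.001]
contact_force: [1.4, 0.5, 0.5]
grip_width: 0.0852
gripper_force: 0.0
time: 27.15
tcp_pos: [0.5031, 0.0462, 0.2181]
ee_rot: [1.0, 0.024, -0.0, 0.0]
contact_force: [-0.1, 0.7, 0.5]
grip_width: 0.0854
gripper_force: 0.0
[0.5031 0.0462 0.2181] [-0.1132  0.6736  0.4567]
wrist
..................................:...... .......:.... . .. - ...-.-:.-:=-:=-..
.@::::::::-:::::::::::::::::::::::::::::::::::::::::::::::::::::::::::::::::%..
.#-=::::::-:-=:=::-:--=-=::*:-:==*-*#-#--*#*#*#=#---#######=#-####%%%%-###=:%..
.#-=######################################################################-:%..
.#-=######################################################################=:%..
.*--######################################################################=:%..
.*--####-----------------+#################################+%%%%%%%+######=:#..
.*--####-----------------+#############
[... 5671 characters left out ...]
#####################################################**=====
...:.:....:+=+=-++########################################################=====
.........---=-+###########################################################=====
.......:---=-+***#*#*#########*#*###########%#%##*############%#%###*#*##***+*=
......===============*+*+#+=*=*=*=*+*+*+*+=+=+=*=*+=++*+*+=+=+=++=+=*==++*==+=+
....:==========================================================================
:.:================================================================-====-====::
++==----=====-===============-=-=-=-=-=-=-------=====-=-=====--------------:...
=-.... ... .:.:......::.:::::.:.:::::::::..:.:...:......:.:::::...::...........
```

The tray-plane maps from the three views show the pin flat inside the walls, and the jar upright at local x +65 mm, clear of the small jar. I'm handing in.

```bash
python3 -c "
from station import arm
print(arm.job_done(), arm.sense()['time'])"
```

```text
the job is handed in; nothing more can be done
the job is handed in; nothing more can be done
```

I handed the job in at about 27 s on the robot's clock, with no verdict shown: the pin lies in the tray, the bar is open about 1.39 rad by the gripper's position when it let go (not re-measured), and the jar stands upright on the tray floor, clear of the small jar.

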